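# Jar between the tip boxes, cover plate across

## Task

Take the squat reagent jar out of the leaning rest and stand it upright on the bench midway between the two pipette-tip boxes, level with the middle of their long sides. Then lay the metal cover plate, handle up, across the tops of both boxes so that it bridges the gap squarely, centred over the jar. Set things down rather than dropping them, do not tip the jar over, and leave the boxes and the other things on the bench where they are.

Things in the scene. Friction and masses are not known exactly. Their poses are not given: they have to be found in the camera images.
- jar: squat round reagent jar, amber with a white cap: 50 mm diameter (cap 47 mm), 70 mm tall, about 0.2 kg. Origin at the centre of its underside, z along its axis towards the cap. It starts in the rest with its axis leaning 35 degrees from vertical.
- rest: fixed grey plastic rest, base 130 x 100 x 8 mm, origin at the centre of the base's underside. It holds the jar leaning 35 deg towards its -x (roughly the robot), jar underside centred at (15, 0, 36) mm. A 36 mm wide back plate supports the jar's lower side to 50 mm up it; cheeks (66 mm over outsides) reach 12 mm up the jar; above that its left and right flanks are free.
- box_left: orange closed pipette-tip box, 110 mm (x) x 66 mm (y), 85 mm tall, flat top, loose, 0.5 kg. Origin at the centre of its underside; this is the one on the robot's left (+y) of the pair, its -y side faces the other box.
- box_right: the second, identical box, to the right (-y) of the first and nearly parallel with it, with a gap of about 97 to 107 mm between their facing sides; the jar belongs in that gap. Origin at the centre of its underside.
- cover: flat aluminium cover plate, 200 mm (x) x 60 mm (y) x 8 mm, lying on the bench, about 0.25 kg. On it, centred, stands a black grip bar 80 mm (x) x 14 mm (y), 30 mm high (top 38 mm above the plate's underside). Origin at the centre of the plate's underside, z up.
- bottle: bystander: tall white plastic bottle with a blue cap, 64 mm diameter, 150 mm tall, origin at the centre of its underside
- mouse: bystander: black computer mouse, 105 x 62 x 26 mm, origin at the centre of its underside
- tray: bystander: empty blue open tray, 150 x 100 x 40 mm, origin at the centre of its underside
Things that resemble listed ones, but are neither listed nor needed, are in the scene too. Of the things shaped like the cover, the aluminium one is meant.

How it is judged:
By the outcome, as a careful person would: the job done as asked, in the order asked, and still so for the second after the job is handed in, with the robot touching nothing.
It also fails if it takes over 56 s, if anything falls off the work surface, if the arm or the gripper's body presses on something with over 40 N, if the wrist force passes 120 N, or if a joint passes its speed limit or range.

## Robot

A 6-joint arm with a two-finger parallel gripper is mounted at the origin on the work surface. World frame = base frame: x ahead of the robot, y to its left, z up, the work surface at z = 0. Lengths are in m, angles in rad, forces in N, time in s.
With the tool pointing down it reaches from about 0.4 to 0.825 m from the base axis. Payload 7 kg.
Tool frame: the origin (TCP) lies midway between the tips of the shut fingers; the grasp point (between the pads) lies 19 mm behind it; z points along the fingers, y is the line along which they close (so a half turn about z gives the same grasp; the last joint's range is limited). The gripper opens to 88 mm and grips with 3 to 60 N. Pads are 19 mm wide; open, the fingers measure 130 mm over their backs; the gripper's body (78 mm by 193 mm) begins 47 mm behind the grasp point.
Start: joints at [-1.023, 0.359, 0.012, 0, -1.224, -0.288], TCP at [0.173, -0.652, 0.227] pointing down, gripper open.
Joint ranges: [-3.07, 3.07], [-1.43, 2.12], [-1.02, 1.25], [-3.03, 1.67], [-3.05, -0], [-3.03, 3.03]. Speed limits (rad/s): [2.39, 2.39, 3.01, 3.14, 3.14, 3.14].

## Interface

Orientations are given as a unit quaternion [x, y, z, w].
In Python, from workcell import arm gives the robot as it stands. The module is installed in compiled form; this text tells all that it offers.
- The arm moves only by the tool apply_moves, never from a script. Its argument "steps" is a list that holds one entry, the list of rows, each a list of 7 numbers: the turn, a rotation vector about the world's x, y, z scaled (see below), then the shift along the world's x, y, z scaled (see below), then the opening, from 0 (shut) to 1 (fully open). In form: [[[wx, wy, wz, dx, dy, dz, fingers], ...]]. A call has 1 to 5 rows; each row shifts and turns the commanded pose from where the row before left it; what a row does not reach is not made up. The controller multiplies each number of a shift by 0.06 m and each number of a turn by 4 degrees. A row lasts 1/8 s, in which the tool goes at most 62.5 mm and 10.7 degrees, less where a joint would pass 70% of its speed; a pose out of reach is approached as far as the arm can. A call with a number of a shift or a turn outside -1 to 1 is refused whole. A call with a gripper value outside its range is refused whole. The fingers move at their own pace and stop on an object; "squeeze" is the grip in N (left out, the last holds). Time passes only in rows, so rows that do not move let the fingers close. It gives the time, the measured TCP pose, the force, the opening and the grip force at its end, in the units of the state.
- arm.get_obs(): the state, without advancing time (a new reading comes with each control period).
- arm.capture(name): name is "side" or "top"; returns a dict with "frame" (420x560x3 uint8, red, green, blue), "fx", "fy", "cx", "cy" (pixels), "R" (3x3) and "t" (3): a world point X has camera coordinates R X + t. Camera axes: x right, y down, z forward; pixel columns grow to the right and rows downward; lengths in m; the calibration is good to about 2 mm. A picture is of the moment at which its call begins. There is no depth.
- arm.finish_job(): hands the job in; it is judged then, once.
The state is a dict: "t": time; "qpos": joint angles; "joint_velocities": joint speeds; "joint_torque": joint torques, N m; "tcp_pos": TCP position; "tool_rot": TCP orientation; "wrist_force": force on the tool from outside, world axes, zero at the start; "wrist_torque": the same for the moment, N m; "gripper_width": opening from 0.0 (shut) to 1.0 (fully open); "grip_force": force on a finger pad.
Only numpy, scipy, OpenCV 4.12 (cv2) and the standard library are available. Lean on these libraries where they do the work, as an engineer would, in place of code of your own. Each camera call takes 0.05 s, during which the arm holds its last target. There are 200 camera calls.

## Working session

There is one attempt and no reset: what is moved stays moved. The work goes in short steps, Python scripts to look and compute and a tool call to move; the robot and the scene stay as the last step left them, time stands still between calls to the robot, and variables do not carry over. Pictures are saved under pics/ and viewed, at most 10 in all, crops included, and the job is handed in when it is done.

Besides the shell and the picture viewer there is one more tool, called after "Call:" as name(argument=value, ...), one argument or row to a line, values as JSON. apply_moves: Moves the arm, as the interface text tells. Its arguments: {"type":"object","properties":{"steps":{"type":"array","items":{"type":"array","items":{"type":"array","items":{"type":"number"}}}},"squeeze":{"type":"number"}},"required":["steps"]}

```bash
mkdir -p pics; cat > h.py <<'E'
import numpy as np, cv2
from workcell import arm
def snap(n,f):
    c=arm.capture(n); cv2.imwrite(f,cv2.cvtColor(c["frame"],cv2.COLOR_RGB2BGR))
    np.savez(f.replace('.png','.npz'),**c); return c
def proj(c,X):
    X=np.atleast_2d(X); p=X@np.array(c["R"]).T+c["t"]
    return np.c_[c["fx"]*p[:,0]/p[:,2]+c["cx"],c["fy"]*p[:,1]/p[:,2]+c["cy"]]
def back(c,u,v,z):
    R=np.array(c["R"]);o=-R.T@c["t"];d=R.T@np.array([(u-c["cx"])/c["fx"],(v-c["cy"])/c["fy"],1])
    return o+d*(z-o[2])/d[2]
E
python3 - <<'E'
from h import *
for n in("top","side"):
    c=snap(n,f"pics/{n}0.png"); print(n,c["fx"],-np.array(c["R"]).T@c["t"],np.round(c["R"],3).tolist())
o=arm.get_obs();print(o)
E
```

```text
top 436.79146005560136 [ 0.44395651 -0.04620692  1.19075069] [[-0.025, -0.999, -0.031], [-0.995, 0.028, -0.098], [0.099, 0.028, -0.995]]
side 379.4206186795494 [-0.08559163  0.75214433  0.70827135] [[-0.774, -0.632, 0.02], [-0.353, 0.405, -0.844], [0.525, -0.66, -0.537]]
{'t': 0.1, 'qpos': array([-1.02289982e+00,  3.59299555e-01,  1.11846072e-02, -3.17253828e-04,
       -1.22407271e+00, -2.88104673e-01]), 'joint_velocities': array([-0.0011634 , -0.00107659,  0.0031312 ,  0.00183059,  0.00012398,
       -0.00120399]), 'joint_torque': array([ 4.11307274e-04, -5.84163344e+01,  2.93749702e+01,  7.01556131e+00,
        1.01276982e-02, -4.60411741e-05]), 'tcp_pos': array([ 0.17327414, -0.65195341,  0.2257398 ]), 'tool_rot': array([-1.29477349e-01,  9.91582125e-01,  6.96314214e-04, -1.46085560e-04]), 'wrist_force': array([-0.72122959, -0.41518108,  1.04482598]), 'wrist_torque': array([-0.02267049,  0.00383771,  0.03566079]), 'grip_force': 0.0, 'gripper_width': 1.000982242787037}
```

View pics/top0.png

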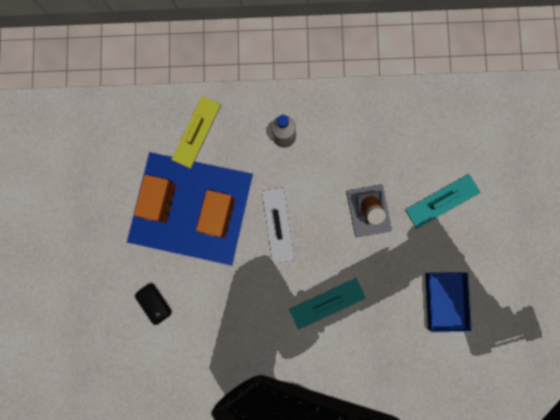

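View pics/side0.png

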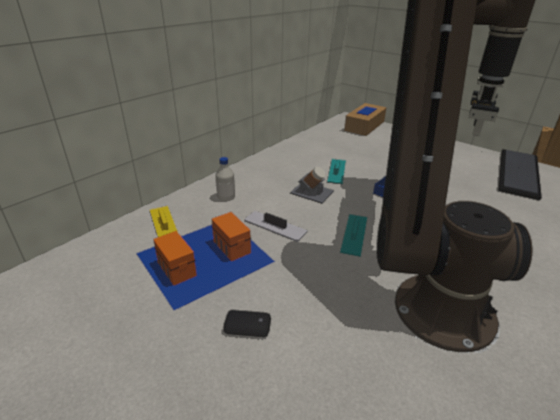

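Top view: orange boxes at (155,199) and (215,214) on a blue mat. The jar is in the grey rest at (370,210), the bottle at (284,128), the mouse at (153,303) and the tray at (447,301).
Cover candidates in the top view: silver (278,225), yellow (196,131), teal (442,201), teal (328,303). By the description I choose the silver one at (278,225). There is only one amber jar, at (372,210). I'll check both in a close crop.

```bash
python3 - <<'E'
import cv2,numpy as np
a=cv2.imread('pics/top0.png')
c=cv2.resize(a[145:275,120:400],None,fx=2.8,fy=2.8,interpolation=cv2.INTER_CUBIC)
b=cv2.imread('pics/side0.png'); d=cv2.resize(b[150:250,240:360],(282,235),interpolation=cv2.INTER_CUBIC)
d2=cv2.resize(b[195:290,140:310],(420,235),interpolation=cv2.INTER_CUBIC)
o=np.zeros((600,784,3),np.uint8);o[:364]=c;o[364:599,:282]=d;o[364:599,290:710]=d2
cv2.imwrite('pics/crop1.png',o)
h=cv2.cvtColor(a,cv2.COLOR_BGR2HSV)
for p in [(272,200),(285,245),(276,210),(155,195),(215,210),(360,195),(380,230),(355,225),(376,217),(368,203),(300,200),(300,235)]: print(p,h[p[1],p[0]])
E
```

```text
(272, 200) [113   6 163]
(285, 245) [120   5 161]
(276, 210) [120   9  58]
(155, 195) [ 13 202 155]
(215, 210) [ 14 199 155]
(360, 195) [120  20  65]
(380, 230) [120  17 106]
(355, 225) [120  15 104]
(376, 217) [ 21  22 159]
(368, 203) [ 12 197  48]
(300, 200) [ 23  14 159]
(300, 235) [ 17  15 150]
```

View pics/crop1.png

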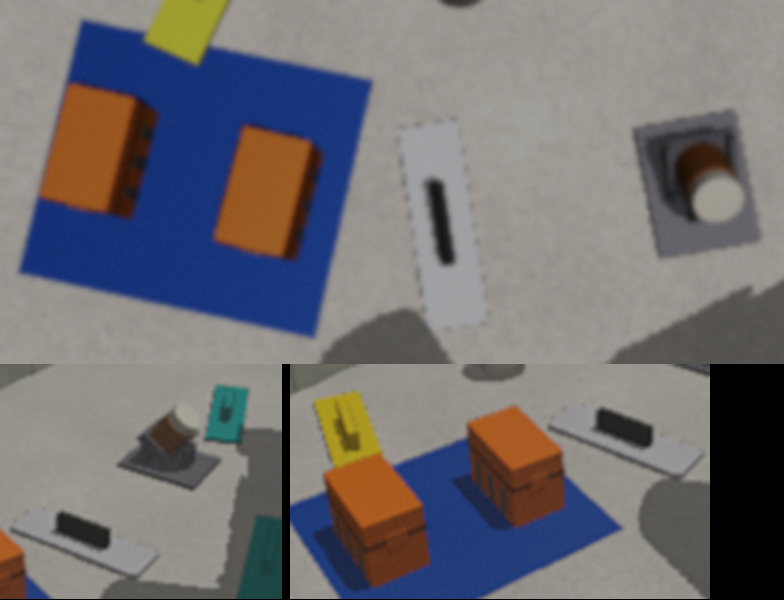

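The crop confirms it: a silver plate with a black grip bar, centred at about (278,225) in the top image, and an amber jar with a white cap leaning in the grey rest at (372,210). Next I fit poses by silhouette.

```bash
cat > fit.py <<'E'
from h import *
from scipy.optimize import minimize
def load(f): return dict(np.load(f))
def boxpts(L,W,H,z0=0): return np.array([[sx*L/2,sy*W/2,z] for sx in(-1,1) for sy in(-1,1) for z in(z0,z0+H)])
def place(P,q):
    c,s=np.cos(q[2]),np.sin(q[2]); return np.c_[q[0]+c*P[:,0]-s*P[:,1],q[1]+s*P[:,0]+c*P[:,1],P[:,2]]
S=8
def hullmask(c,X):
    m=np.zeros((420,560),np.uint8); h=cv2.convexHull(proj(c,X).astype(np.float32))
    big=np.zeros((420*4,560*4),np.uint8); cv2.fillConvexPoly(big,np.round((h*4+1.5)*S).astype(np.int32),255,shift=3)
    return cv2.resize(big,(560,420),interpolation=cv2.INTER_AREA)/255.
def fit(P,views,q0):  # views: (cam, mask, roi)
    def cost(q):
        e=0
        for c,m,(x0,y0,x1,y1) in views:
            e+=np.abs(hullmask(c,place(P,q))-m)[y0:y1,x0:x1].sum()
        return e
    best=None
    for d in(-.1,0,.1):
        q=np.array(q0)+[0,0,d]
        r=minimize(cost,q,method='Nelder-Mead',options=dict(initial_simplex=np.array([q,q+[.02,0,0],q+[0,.02,0],q+[0,0,.15]]),xatol=1e-4,fatol=.05,maxiter=300))
        if best is None or r.fun<best.fun: best=r
    return best.x,best.fun
def hsv(c): return cv2.cvtColor(c["frame"],cv2.COLOR_RGB2HSV).astype(int)
def orange(c): h=hsv(c); m=((h[...,0]>=4)&(h[...,0]<=24)&(h[...,1]>130)&(h[...,2]>30)).astype(np.uint8); return cv2.morphologyEx(m,cv2.MORPH_CLOSE,np.ones((5,5),np.uint8)).astype(float)
E
cat > f1.py <<'E'
from fit import *
T=load('pics/top0.npz');Sd=load('pics/side0.npz')
oT,oS=orange(T),orange(Sd)
B=boxpts(.11,.066,.085)
for n,(u,v),rt,rs in(("L",(155,199),(120,160,188,235),(140,225,204,295)),("R",(215,214),(190,175,245,250),(204,205,262,265))):
    q0=back(T,u,v,.085);q0=[q0[0],q0[1],-.2]
    for nm,vw in(("both",[(T,oT,rt),(Sd,oS,rs)]),("top",[(T,oT,rt)]),("side",[(Sd,oS,rs)])):
        q,f=fit(B,vw,q0);print("box",n,nm,np.round(q,4),round(f,1))
h=hsv(T)
m=cv2.imread('pics/top0.png').astype(int); bl=m[...,0]-m[...,2]
cm=((bl>-3)&(h[...,2]>135)).astype(np.uint8); cm=cv2.morphologyEx(cm,cv2.MORPH_OPEN,np.ones((3,3),np.uint8))
cm[(h[...,2]<90)&(np.add.outer(np.arange(420),np.zeros(560))>200)&(np.add.outer(np.arange(420),np.zeros(560))<245)&(np.add.outer(np.zeros(420),np.arange(560))>268)&(np.add.outer(np.zeros(420),np.arange(560))<288)]=1
cm=cv2.morphologyEx(cm,cv2.MORPH_CLOSE,np.ones((7,7),np.uint8)).astype(float)
q0=back(T,278,225,.008)
q,f=fit(boxpts(.2,.06,.008),[(T,cm,(255,180,302,258))],[q0[0],q0[1],.1]);print("cover",np.round(q,4),f, cm[180:268,255:302].sum())
gm=((h[...,2]<70)).astype(float)
q,f=fit(boxpts(.08,.014,.03,.008),[(T,gm,(266,200,290,248))],[q0[0],q0[1],.1]);print("grip",np.round(q,4),f,gm[200:248,266:290].sum())
rm=((bl>3)&(h[...,2]<125)|(h[...,2]<90)|(h[...,1]>60)).astype(np.uint8)
rm=cv2.morphologyEx(rm,cv2.MORPH_CLOSE,np.ones((5,5),np.uint8)).astype(float); rm[205:225,362:386]=1
q0=back(T,370,212,.008)
q,f=fit(boxpts(.13,.10,.008),[(T,rm,(340,178,398,242))],[q0[0],q0[1],.1]);print("rest",np.round(q,4),f,rm[178:242,340:398].sum())
# jar from cap centre & expected
y=q[2];c,s=np.cos(y),np.sin(y)
def W(p): return np.array([q[0]+c*p[0]-s*p[1],q[1]+s*p[0]+c*p[1],p[2]])
a=np.array([-np.sin(np.radians(35)),0,np.cos(np.radians(35))]);b=np.array([.015,0,.036])
print("jar base",W(b),"cap",W(b+.07*a),"pix",proj(T,[W(b),W(b+.07*a)]),proj(Sd,[W(b),W(b+.07*a)]))
h2=hsv(T); 
import sys
wm=((h[...,2]>120)&(bl<-3)).astype(np.uint8)[195:230,360:390]
print(np.argwhere(wm>0).mean(0)[::-1]+[360,195],wm.sum())
E
python3 f1.py
```

```text
box L both [ 0.6105  0.327  -0.3242] 413.5
box L top [ 0.6089  0.326  -0.2763] 181.7
box L side [ 0.6167  0.3233 -0.3162] 174.3
box R both [ 0.5651  0.1656 -0.3458] 322.7
box R top [ 0.5637  0.1644 -0.2772] 156.3
box R side [ 0.5692  0.1618 -0.3613] 134.8
cover [0.5339 0.0034 0.1274] 48.32941176470588 1599.0
grip [0.5346 0.0046 0.1317] 37.5843137254902 141.0
rest [ 0.5699 -0.2427  0.1637] 230.278431372549 1579.0
jar base [ 0.58466712 -0.24020615  0.036     ] cap [ 0.54505325 -0.24674768  0.09334064] pix [[368.56062792 202.5698167 ]
 [375.61206333 215.28491353]] [[308.14585447 183.04724879]
 [319.41998874 171.69897054]]
[378.98993289 213.11409396] 298
```

```bash
cat > ov.py <<'E'
from fit import *
T=load('pics/top0.npz');Sd=load('pics/side0.npz')
def draw(c,x0,y0,w,h,k,items):
    im=cv2.resize(cv2.cvtColor(c["frame"],cv2.COLOR_RGB2BGR)[y0:y0+h,x0:x0+w],None,fx=k,fy=k,interpolation=cv2.INTER_CUBIC)
    for P,q,col in items:
        pp=((proj(c,place(P,q))-[x0,y0]+.5)*k*8).astype(int)
        for i in range(8):
            for j in range(i): 
                if bin(i^j).count('1')==1: cv2.line(im,tuple(map(int,pp[i])),tuple(map(int,pp[j])),col,1,cv2.LINE_AA,3)
    return im
if __name__=="__main__":
    B=boxpts(.11,.066,.085)
    it=[(B,[.609,.326,-.2763],(255,255,255)),(B,[.5637,.1644,-.2772],(255,255,255)),(boxpts(.2,.06,.008),[.5339,.0034,.1274],(0,255,0)),(boxpts(.13,.1,.008),[.5699,-.2427,.1637],(0,255,0))]
    a=draw(T,120,160,280,105,2.8,it);b=draw(Sd,135,200,260,100,3,it)
    o=np.zeros((600,784,3),np.uint8);o[:a.shape[0],:a.shape[1]]=a;o[298:298+b.shape[0],:b.shape[1]]=b
    cv2.imwrite('pics/ov1.png',o)
    cv2.imwrite('pics/m.png',np.r_[orange(T)[160:265,120:260],orange(Sd)[200:300,135:275]]*255)
E
python3 ov.py
```

```text
[ WARN:0@0.408] global loadsave.cpp:1063 imwrite_ Unsupported depth image for selected encoder is fallbacked to CV_8U.
```

View pics/ov1.png

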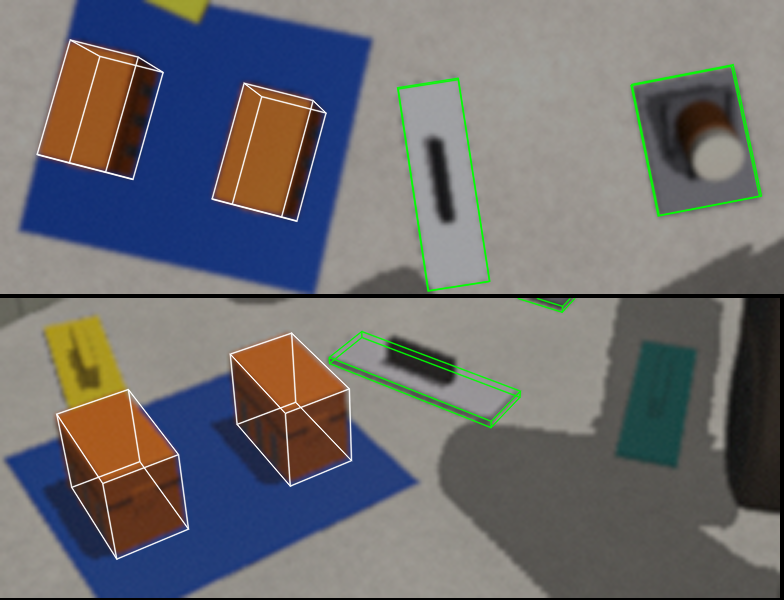

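The box wireframes and the plate and rest outlines match the pictures: the gap fits at 102 mm and the along-offset is about 0. Next I compute the grasp plan.

```bash
cat > plan.py <<'E'
from h import *
from scipy.spatial.transform import Rotation as Ro
JB=np.array([.5847,-.2402,.036]);psi=.1637;t=np.radians(35)
A=np.array([-np.sin(t)*np.cos(psi),-np.sin(t)*np.sin(psi),np.cos(t)])
def frame(z,yy): x=np.cross(yy,z); return Ro.from_matrix(np.c_[x,yy,z])
RP=frame(-A,np.array([-np.sin(psi),np.cos(psi),0]))
def down(ang): return frame(np.array([0,0,-1.]),np.array([np.cos(ang),np.sin(ang),0]))
PL=np.array([.5865,.2455,0]);RPL=down(2.865)
CV=np.array([.534,.004,0]);RC=down(.129+np.pi/2)
def go(p,R,o=None):
    o=o or arm.get_obs(); w=(R*Ro.from_quat(o["tool_rot"]).inv()).as_rotvec(degrees=True)/4
    print("turn",np.round(w,2),"shift",np.round((np.array(p)-o["tcp_pos"])/.06,3),"t",round(o["t"],2),"tcp",np.round(o["tcp_pos"],4),"F",np.round(o["wrist_force"],1),"grip",round(o["gripper_width"],3),round(o["grip_force"],1),"q",np.round(o["qpos"],2))
E
python3 - <<'E'
from plan import *
print(A); go(JB+A*.123,RP); go(JB+A*.023,RP); print(RP.as_quat(),(RPL*RP.inv()).as_rotvec(degrees=True)/4)
E
```

```text
[-0.56590832 -0.09347567  0.81915204]
turn [ 1.82 -8.56 -1.34] shift [ 5.697  6.671 -1.483] t 0.1 tcp [ 0.1733 -0.652   0.2257] F [-0.7 -0.4  1. ] grip 1.001 0.0 q [-1.02  0.36  0.01 -0.   -1.22 -0.29]
turn [ 1.82 -8.56 -1.34] shift [ 6.64   6.827 -2.848] t 0.1 tcp [ 0.1733 -0.652   0.2257] F [-0.7 -0.4  1. ] grip 1.001 0.0 q [-1.02  0.36  0.01 -0.   -1.22 -0.29]
[-0.0779746   0.95052406  0.0245853   0.29969908] [-6.14197065  6.87766264 15.66452992]
```

Call:
apply_moves(
  steps=[
    [[0.18,-0.86,-0.13,0.55,0.65,0,1],[0.18,-0.86,-0.13,0.55,0.65,0,1],[0.18,-0.86,-0.13,0.55,0.65,0,1],[0.18,-0.86,-0.13,0.55,0.65,0,1],[0.18,-0.86,-0.13,0.55,0.65,0,1]],
  ],
  squeeze=15,
)

```text
t: 0.72
tcp_pos: [0.3392, -0.4559, 0.2264]
tool_rot: [-0.105, 0.982, 0.012, 0.153]
wrist_force: [0.7, 0.6, 0.5]
gripper_width: 1.0
grip_force: 0.0
```

Call:
apply_moves(
  steps=[
    [[0.18,-0.86,-0.13,0.55,0.65,-0.1,1],[0.18,-0.86,-0.13,0.55,0.65,-0.2,1],[0.18,-0.86,-0.13,0.55,0.65,-0.2,1],[0.18,-0.86,-0.13,0.55,0.65,-0.2,1],[0,0,0,0,0,0,1]],
  ],
)

```text
t: 1.35
tcp_pos: [0.4703, -0.2985, 0.1831]
tool_rot: [-0.085, 0.958, 0.022, 0.271]
wrist_force: [0.0, -0.8, 0.3]
gripper_width: 0.999
grip_force: 0.0
```

```bash
python3 - <<'E'
from plan import *
go(JB+A*.123,RP)
E
```

```text
turn [ 0.2  -0.83 -0.18] shift [ 0.747  0.779 -0.773] t 1.35 tcp [ 0.4703 -0.2985  0.1831] F [ 0.  -0.8  0.3] grip 0.999 0.0 q [-0.48  0.05 -0.43 -0.51 -0.71 -0.59]
```

Call:
apply_moves(
  steps=[
    [[0.1,-0.42,-0.09,0.37,0.39,-0.39,1],[0.1,-0.42,-0.09,0.37,0.39,-0.39,1],[0,0,0,0,0,0,1],[0,0,0,0,0,0,1]],
  ],
)

```text
t: 1.85
tcp_pos: [0.5149, -0.2553, 0.1382]
tool_rot: [-0.078, 0.95, 0.023, 0.3]
wrist_force: [-0.6, -1.4, 0.7]
gripper_width: 1.001
grip_force: 0.0
```

```bash
python3 - <<'E'
from plan import *
go(JB+A*.123,RP);go(JB+A*.023,RP)
c=snap("top","pics/top1.png");s=snap("side","pics/side1.png")
a=cv2.imread("pics/top1.png")[150:290,310:440];b=cv2.imread("pics/side1.png")[100:220,270:380]
f=lambda i,c,x0,y0,k:[cv2.circle(i,tuple(int((v-w)*k) for v,w in zip(p,(x0,y0))),2,(0,255,0),-1) for p in proj(c,[JB,JB+.07*A,arm.get_obs()["tcp_pos"]])]
a=cv2.resize(a,None,fx=3.5,fy=3.5,interpolation=2);f(a,c,310,150,3.5)
b=cv2.resize(b,None,fx=3,fy=3,interpolation=2);f(b,s,270,100,3)
o=np.zeros((490,790,3),np.uint8);o[:490,:455]=a;o[:360,458:788]=b;cv2.imwrite("pics/v1.png",o)
E
```

```text
turn [0.04 0.02 0.02] shift [ 0.004  0.06  -0.024] t 1.85 tcp [ 0.5149 -0.2553  0.1382] F [-0.6 -1.4  0.7] grip 1.001 0.0 q [-0.38  0.1  -0.48 -0.62 -0.53 -0.55]
turn [0.04 0.02 0.02] shift [ 0.947  0.215 -1.389] t 1.85 tcp [ 0.5149 -0.2553  0.1382] F [-0.6 -1.4  0.7] grip 1.001 0.0 q [-0.38  0.1  -0.48 -0.62 -0.53 -0.55]
```

View pics/v1.png

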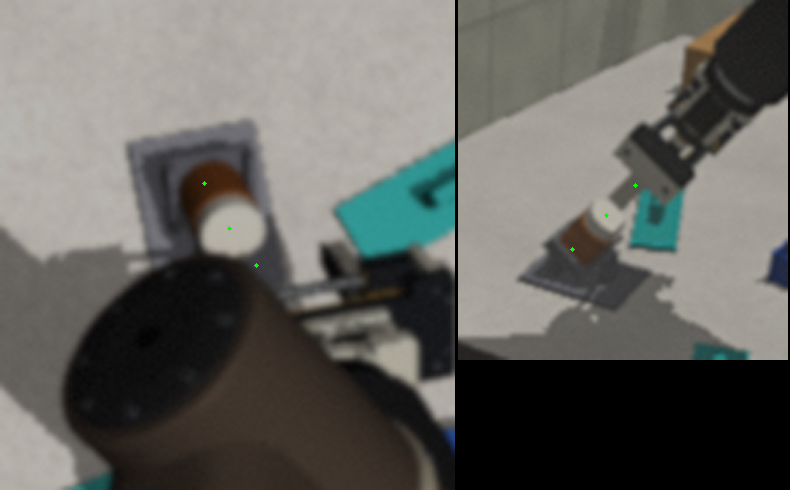

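The jar axis dots sit on the cap centre in both views: (229,228) in the top crop and (606,215) in the side crop. The fingers are in line with the jar, so I move in along its axis.

Call:
apply_moves(
  steps=[
    [[0.04,0.02,0.02,0.32,0.12,-0.47,1],[0,0,0,0.32,0.05,-0.47,1],[0,0,0,0.31,0.05,-0.45,1],[0,0,0,0,0,0,1],[0,0,0,0,0,0,1]],
  ],
)

```text
t: 2.58
tcp_pos: [0.5717, -0.2421, 0.0552]
tool_rot: [-0.077, 0.95, 0.025, 0.3]
wrist_force: [0.1, 1.1, 0.5]
gripper_width: 1.001
grip_force: 0.0
```

```bash
python3 - <<'E'
from plan import *
go(JB+A*.023,RP)
E
```

```text
turn [-0.01  0.01  0.02] shift [ 0.    -0.005 -0.006] t 2.58 tcp [ 0.5717 -0.2421  0.0552] F [0.1 1.1 0.5] grip 1.001 0.0 q [-0.36  0.3  -0.43 -0.79 -0.41 -0.39]
```

Call:
apply_moves(
  steps=[
    [[0,0,0,0,0,0,0.75],[0,0,0,0,0,0,0.65],[0,0,0,0,0,0,0.4],[0,0,0,0,0,0,0.4],[0,0,0,0,0,0,0.4]],
  ],
  squeeze=15,
)

```text
t: 3.2
tcp_pos: [0.5723, -0.2423, 0.0549]
tool_rot: [-0.077, 0.95, 0.024, 0.3]
wrist_force: [-1.4, -3.4, 2.1]
gripper_width: 0.57
grip_force: 15.0
```

Call:
apply_moves(
  steps=[
    [[0,0,0,0,0,0,0.3],[0,0,0,0,0,0,0.3]],
  ],
)

```text
t: 3.45
tcp_pos: [0.5723, -0.2422, 0.0549]
tool_rot: [-0.077, 0.95, 0.024, 0.3]
wrist_force: [-2.1, -5.7, 3.6]
gripper_width: 0.567
grip_force: 15.0
```

Call:
apply_moves(
  steps=[
    [[0,0,0,-0.14,-0.02,0.2,0.3],[0,0,0,-0.28,-0.05,0.41,0.3],[0,0,0,-0.28,-0.05,0.41,0.3],[0,0,0,-0.28,-0.05,0.41,0.3],[0,0,0,0,0,0.8,0.3]],
  ],
  squeeze=20,
)

```text
t: 4.08
tcp_pos: [0.51, -0.2501, 0.1859]
tool_rot: [-0.076, 0.951, 0.027, 0.297]
wrist_force: [0.5, -0.3, -0.8]
gripper_width: 0.568
grip_force: 20.0
```

```bash
python3 - <<'E'
from plan import *
go(PL+[0,0,.2],RPL)
w=(RPL*RP.inv())
print(w.magnitude()*57.3)
E
```

```text
turn [-6.15  6.77 15.72] shift [1.275 8.26  0.234] t 4.08 tcp [ 0.51   -0.2501  0.1859] F [ 0.5 -0.3 -0.8] grip 0.568 20.0 q [-0.35  0.03 -0.47 -0.52 -0.6  -0.69]
72.71337948321707
```

Call:
apply_moves(
  steps=[
    [[-0.34,0.38,0.87,0.07,0.46,0.1,0.3],[-0.34,0.38,0.87,0.07,0.46,0.05,0.3],[-0.34,0.38,0.87,0.07,0.46,0.05,0.3],[-0.34,0.38,0.87,0.07,0.46,0.05,0.3],[-0.34,0.38,0.87,0.07,0.46,0,0.3]],
  ],
)

```text
t: 4.7
tcp_pos: [0.5327, -0.112, 0.2021]
tool_rot: [-0.237, 0.946, 0.02, 0.222]
wrist_force: [0.6, -0.7, -1.7]
gripper_width: 0.564
grip_force: 20.0
```

Call:
apply_moves(
  steps=[
    [[-0.34,0.38,0.87,0.07,0.46,0,0.3],[-0.34,0.38,0.87,0.07,0.46,0,0.3],[-0.34,0.38,0.87,0.07,0.46,0,0.3],[-0.34,0.38,0.87,0.07,0.46,0,0.3],[-0.34,0.38,0.87,0.07,0.46,0,0.3]],
  ],
)

```text
t: 5.32
tcp_pos: [0.5534, 0.0255, 0.2019]
tool_rot: [-0.388, 0.911, 0.013, 0.139]
wrist_force: [-0.3, -0.6, -1.5]
gripper_width: 0.567
grip_force: 20.0
```

Call:
apply_moves(
  steps=[
    [[-0.34,0.38,0.87,0.07,0.46,0,0.3],[-0.34,0.38,0.87,0.07,0.46,0,0.3],[-0.34,0.38,0.87,0.07,0.46,0,0.3],[-0.34,0.38,0.87,0.07,0.46,0,0.3],[0,0,0,0,0,0,0.3]],
  ],
)

```text
t: 5.95
tcp_pos: [0.571, 0.1366, 0.2016]
tool_rot: [-0.501, 0.863, 0.007, 0.07]
wrist_force: [-0.5, 0.1, -1.3]
gripper_width: 0.569
grip_force: 20.0
```

```bash
python3 - <<'E'
from plan import *
go(PL+[0,0,.2],RPL)
E
```

```text
turn [-1.38  1.49  3.47] shift [ 0.258  1.815 -0.026] t 5.95 tcp [0.571  0.1366 0.2016] F [-0.5  0.1 -1.3] grip 0.569 20.0 q [ 0.56  0.16 -0.33 -0.01 -0.95 -1.07]
```

Call:
apply_moves(
  steps=[
    [[-0.35,0.37,0.87,0.07,0.45,0,0.3],[-0.35,0.37,0.87,0.06,0.45,0,0.3],[-0.34,0.37,0.87,0.06,0.45,0,0.3],[-0.34,0.38,0.86,0.07,0.46,0,0.3],[0,0,0,0,0,0,0.3]],
  ],
)

```text
t: 6.58
tcp_pos: [0.5867, 0.2446, 0.2015]
tool_rot: [-0.603, 0.798, -0.0, 0.0]
wrist_force: [-1.0, -0.3, -2.4]
gripper_width: 0.566
grip_force: 20.0
```

Call:
apply_moves(
  steps=[
    [[0,0,0,0,0,0,0.3]],
  ],
)

```text
t: 6.7
tcp_pos: [0.5864, 0.2427, 0.2023]
tool_rot: [-0.602, 0.799, -0.0, 0.001]
wrist_force: [0.3, 0.4, -1.6]
gripper_width: 0.567
grip_force: 20.0
```

```bash
python3 - <<'E'
from plan import *
go(PL+[0,0,.1],RPL)
c=snap("top","pics/top2.png");s=snap("side","pics/side2.png")
a=cv2.resize(cv2.imread("pics/top2.png")[140:270,120:270],None,fx=3,fy=3,interpolation=2)
b=cv2.resize(cv2.imread("pics/side2.png")[150:300,130:270],None,fx=2.4,fy=2.4,interpolation=2)
o=np.zeros((400,790,3),np.uint8);o[:390,:450]=a;o[:360,452:788]=b;cv2.imwrite("pics/v2.png",o)
E
```

```text
turn [-0.01  0.03  0.04] shift [ 1.000e-03  4.600e-02 -1.705e+00] t 6.7 tcp [0.5864 0.2427 0.2023] F [ 0.3  0.4 -1.6] grip 0.567 20.0 q [ 0.7   0.31 -0.12  0.   -1.14 -0.98]
```

View pics/v2.png

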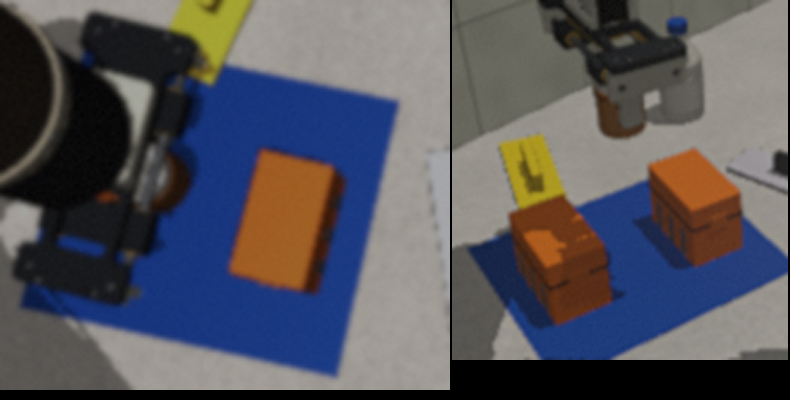

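The jar is held level at (160,180) in the top crop, and the side crop (620,110) shows it upright over the gap. I lower it into the gap.

Call:
apply_moves(
  steps=[
    [[-0.01,0.03,0.04,0,0.04,-0.6,0.3],[0,0,0,0,0,-0.6,0.3],[0,0,0,0,0,-0.6,0.3],[0,0,0,0,0,-0.5,0.3],[0,0,0,0,0,0,0.3]],
  ],
)

```text
t: 7.42
tcp_pos: [0.5858, 0.244, 0.0632]
tool_rot: [-0.603, 0.798, 0.0, -0.001]
wrist_force: [-0.2, -0.3, -1.1]
gripper_width: 0.57
grip_force: 20.0
```

Call:
apply_moves(
  steps=[
    [[0,0,0,0,0,-0.25,0.3],[0,0,0,0,0,0,0.3],[0,0,0,0,0,0,0.3]],
  ],
)

```text
t: 7.8
tcp_pos: [0.5878, 0.2461, 0.051]
tool_rot: [-0.603, 0.798, -0.0, 0.002]
wrist_force: [0.0, -0.3, -1.0]
gripper_width: 0.567
grip_force: 20.0
```

```bash
cat > gapfit.py <<'E'
from fit import *
from plan import go,PL,RPL
import sys
k=sys.argv[1]
c=snap("top",f"pics/top{k}.png");s=snap("side",f"pics/side{k}.png")
o=arm.get_obs();go(PL+[0,0,.025],RPL,o)
B=boxpts(.11,.066,.085);it=[(B,[.609,.326,-.2763],(255,255,255)),(B,[.5637,.1644,-.2772],(255,255,255))]
p=o["tcp_pos"];th=np.linspace(0,2*np.pi,48)
from ov import draw
def cyl(c,im,x0,y0,k):
    zb=p[2]-.023 if len(sys.argv)<3 else 0
    for r,z in((.025,0),(.0235,.07)):
        q=proj(c,np.c_[p[0]+r*np.cos(th),p[1]+r*np.sin(th),zb+z+0*th]);cv2.polylines(im,[((q-[x0,y0]+.5)*k*8).astype(np.int32)],True,(0,255,0),1,cv2.LINE_AA,3)
    return im
a=cyl(c,draw(c,120,150,150,120,3,it),120,150,3);b=cyl(s,draw(s,135,190,130,110,3,it),135,190,3)
im=np.zeros((360,850,3),np.uint8);im[:a.shape[0],:450]=a;im[:b.shape[0],455:455+b.shape[1]]=b;cv2.imwrite(f"pics/v{k}.png",cv2.resize(im,(800,339),interpolation=cv2.INTER_AREA))
E
python3 gapfit.py 3
```

```text
turn [-0.03  0.04 -0.01] shift [-0.021 -0.011 -0.433] t 7.9 tcp [0.5878 0.2462 0.051 ] F [-0.1 -0.5 -1.1] grip 0.568 20.0 q [ 0.7   0.45 -0.28  0.   -0.83 -0.98]
```

View pics/v3.png

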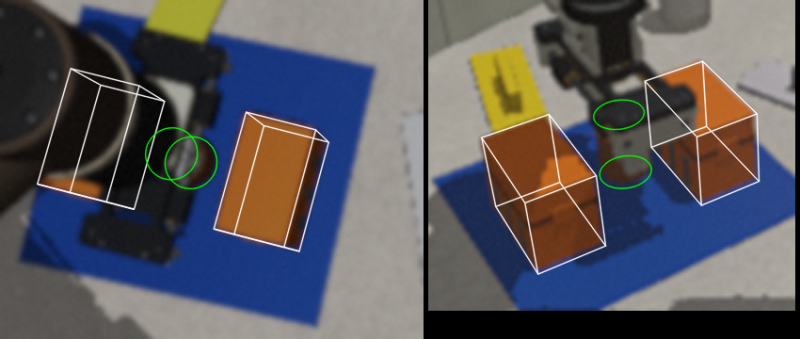

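The jar is in the gap, clear of both boxes, with its ring at about (627,172) in the side view. I lower it to contact.

Call:
apply_moves(
  steps=[
    [[-0.03,0.04,0,-0.02,-0.01,-0.2,0.3],[0,0,0,0,0,-0.18,0.3],[0,0,0,0,0,-0.03,0.3],[0,0,0,0,0,0,0.3],[0,0,0,0,0,0,0.3]],
  ],
)

```text
t: 8.52
tcp_pos: [0.5864, 0.2454, 0.0258]
tool_rot: [-0.603, 0.798, -0.0, -0.001]
wrist_force: [0.7, 0.4, -0.5]
gripper_width: 0.568
grip_force: 20.0
```

Call:
apply_moves(
  steps=[
    [[0,0,0,0,0,-0.02,0.3],[0,0,0,0,0,0,0.3]],
  ],
)

```text
t: 8.78
tcp_pos: [0.5862, 0.2453, 0.0245]
tool_rot: [-0.603, 0.798, -0.0, -0.001]
wrist_force: [0.5, -0.5, -1.2]
gripper_width: 0.565
grip_force: 20.0
```

Call:
apply_moves(
  steps=[
    [[0,0,0,0,0,-0.02,0.3],[0,0,0,0,0,0,0.3]],
  ],
)

```text
t: 9.02
tcp_pos: [0.5861, 0.2452, 0.0231]
tool_rot: [-0.603, 0.798, -0.0, -0.001]
wrist_force: [-0.7, -0.7, -1.7]
gripper_width: 0.564
grip_force: 20.0
```

Call:
apply_moves(
  steps=[
    [[0,0,0,0,0,-0.015,0.3],[0,0,0,0,0,0,0.3]],
  ],
)

```text
t: 9.28
tcp_pos: [0.5861, 0.2452, 0.0222]
tool_rot: [-0.603, 0.798, -0.0, -0.001]
wrist_force: [0.1, 0.1, -1.4]
gripper_width: 0.566
grip_force: 20.0
```

Call:
apply_moves(
  steps=[
    [[0,0,0,0,0,-0.015,0.3],[0,0,0,0,0,0,0.3]],
  ],
)

```text
t: 9.52
tcp_pos: [0.5862, 0.2453, 0.0214]
tool_rot: [-0.603, 0.798, -0.0, -0.001]
wrist_force: [-0.6, -0.0, -1.7]
gripper_width: 0.568
grip_force: 20.0
```

Call:
apply_moves(
  steps=[
    [[0,0,0,0,0,-0.015,0.3],[0,0,0,0,0,0,0.3]],
  ],
)

```text
t: 9.78
tcp_pos: [0.5863, 0.2453, 0.0213]
tool_rot: [-0.603, 0.798, -0.0, -0.001]
wrist_force: [-1.4, -1.2, 5.8]
gripper_width: 0.565
grip_force: 20.0
```

Contact, at 5.8 N. I release and go straight up.

Call:
apply_moves(
  steps=[
    [[0,0,0,0,0,0,0.65],[0,0,0,0,0,0,0.8],[0,0,0,0,0,0,1],[0,0,0,0,0,0,1],[0,0,0,0,0,0,1]],
  ],
)

```text
t: 10.4
tcp_pos: [0.5862, 0.2453, 0.0204]
tool_rot: [-0.603, 0.798, -0.0, -0.001]
wrist_force: [-0.3, 0.1, 0.0]
gripper_width: 0.986
grip_force: 0.0
```

Call:
apply_moves(
  steps=[
    [[0,0,0,0,0,0.3,1],[0,0,0,0,0,0.6,1],[0,0,0,0,0,0.8,1],[0,0,0,0,0,0.8,1],[0,0,0,0,0,0.6,1]],
  ],
)

```text
t: 11.02
tcp_pos: [0.5867, 0.2454, 0.2106]
tool_rot: [-0.603, 0.798, -0.0, 0.001]
wrist_force: [0.1, 0.2, -0.4]
gripper_width: 1.006
grip_force: 0.0
```

```bash
python3 - <<'E'
from plan import *
go(CV+[0,0,.15],RC)
E
```

```text
turn [  0.     0.03 -16.7 ] shift [-0.878 -4.024 -1.01 ] t 11.03 tcp [0.5867 0.2454 0.2106] F [ 0.1  0.2 -0.4] grip 1.006 0.0 q [ 0.7   0.3  -0.1   0.   -1.16 -0.98]
```

Call:
apply_moves(
  steps=[
    [[0,0,-1,-0.05,-0.24,0,1],[0,0,-1,-0.05,-0.24,0,1],[0,0,-1,-0.05,-0.24,0,1],[0,0,-1,-0.05,-0.24,0,1],[0,0,-1,-0.05,-0.24,0,1]],
  ],
)

```text
t: 11.65
tcp_pos: [0.5711, 0.1727, 0.208]
tool_rot: [-0.454, 0.891, 0.0, -0.0]
wrist_force: [0.2, 0.0, 1.0]
gripper_width: 0.999
grip_force: 0.0
```

Call:
apply_moves(
  steps=[
    [[0,0,-1,-0.05,-0.24,0,1],[0,0,-1,-0.05,-0.24,0,1],[0,0,-1,-0.05,-0.24,0,1],[0,0,-1,-0.05,-0.24,0,1],[0,0,-1,-0.05,-0.24,0,1]],
  ],
)

```text
t: 12.28
tcp_pos: [0.5562, 0.1008, 0.208]
tool_rot: [-0.293, 0.956, 0.0, -0.0]
wrist_force: [-0.0, 0.6, -0.1]
gripper_width: 1.001
grip_force: 0.0
```

Call:
apply_moves(
  steps=[
    [[0,0,-1,-0.05,-0.24,0,1],[0,0,-1,-0.05,-0.24,0,1],[0,0,-1,-0.05,-0.24,0,1],[0,0,-1,-0.05,-0.24,0,1],[0,0,-1,-0.05,-0.24,0,1]],
  ],
)

```text
t: 12.9
tcp_pos: [0.5411, 0.0288, 0.2079]
tool_rot: [-0.122, 0.992, 0.001, 0.0]
wrist_force: [0.6, -0.7, -0.1]
gripper_width: 0.998
grip_force: 0.0
```

Call:
apply_moves(
  steps=[
    [[0,0,-0.85,-0.07,-0.24,0,1],[0,0,-0.85,-0.06,-0.18,0,1],[0,0,0,0,0,0,1],[0,0,0,0,0,0,1]],
  ],
)

```text
t: 13.4
tcp_pos: [0.5336, 0.0042, 0.2069]
tool_rot: [-0.065, 0.998, 0.001, -0.0]
wrist_force: [-0.1, 0.8, -0.8]
gripper_width: 1.003
grip_force: 0.0
```

```bash
cat > f2.py <<'E'
from fit import *
from plan import *
T=load('pics/top0.npz')
go(CV+[0,0,.013],RC)
c=snap("top","pics/top4.png")
oT=orange(c)
B=boxpts(.11,.066,.085)
print("diff px boxes vs start:",np.abs(oT-orange(T))[160:235,125:186].sum(),np.abs(oT-orange(T))[175:250,195:245].sum())
h=hsv(c);x0,y0,x1,y1=168,175,204,235
w=((h[...,1]<60)&(h[...,2]>70)).astype(np.uint8)[y0:y1,x0:x1]
n,l,st,ce=cv2.connectedComponentsWithStats(w)
i=1+np.argmax(st[1:,4]);print("cap px",ce[i]+[x0,y0],st[i],"world z=.07",back(c,*(ce[i]+[x0,y0]),.07), "pred px",proj(c,[[.5863,.2453,.07],[.5863,.2453,0]]))
from ov import draw
it=[(B,[.609,.326,-.2763],(255,255,255)),(B,[.5637,.1644,-.2772],(255,255,255)),(boxpts(.2,.06,.008),[.534,.004,.129],(0,255,0))]
cv2.imwrite("pics/v4.png",draw(c,115,140,195,130,4,it))
E
python3 f2.py
```

```text
turn [-0.01 -0.01 -0.01] shift [ 7.000e-03 -3.000e-03 -3.232e+00] t 13.4 tcp [0.5336 0.0042 0.2069] F [-0.1  0.8 -0.8] grip 1.003 0.0 q [ 0.37  0.14 -0.33 -0.   -1.1  -1.81]
diff px boxes vs start: 559.0 1193.0Traceback (most recent call last):
  File "f2.py", line 12, in <module>
    i=1+np.argmax(st[1:,4]);print("cap px",ce[i]+[x0,y0],st[i],"world z=.07",back(c,*(ce[i]+[x0,y0]),.07), "pred px",proj(c,[[.5863,.2453,.07],[.5863,.2453,0]]))
        ~~~~~~~~~^^^^^^^^^^
    return _wrapfunc(a, 'argmax', axis=axis, out=out, **kwds)
    return bound(*args, **kwds)
ValueError: attempt to get argmax of an empty sequence
```

Call:
apply_moves(
  steps=[
    [[0,0,0,0,-0.9,0,1],[0,0,0,0,-0.9,0,1],[0,0,0,0,-0.9,0,1],[0,0,0,0,-0.9,0,1],[0,0,0,0,-0.4,0,1]],
  ],
)

```text
t: 14.08
tcp_pos: [0.5333, -0.2381, 0.2062]
tool_rot: [-0.064, 0.998, 0.0, -0.001]
wrist_force: [0.3, 0.1, -0.9]
gripper_width: 1.0
grip_force: 0.0
```

```bash
python3 f2.py
```

```text
turn [-0.01 -0.03  0.01] shift [ 0.012  4.035 -3.22 ] t 14.07 tcp [ 0.5333 -0.2381  0.2062] F [ 0.3  0.1 -0.9] grip 1.0 0.0 q [-0.09  0.23 -0.22 -0.   -1.12 -1.36]
diff px boxes vs start: 15.0 59.0
cap px [184.86379928 206.1827957 ] [  8  22  19  20 279] world z=.07 [0.58474338 0.24117937 0.07      ] pred px [[183.29053339 205.63394618]
 [189.840914   208.64179287]]
```

View pics/v4.png

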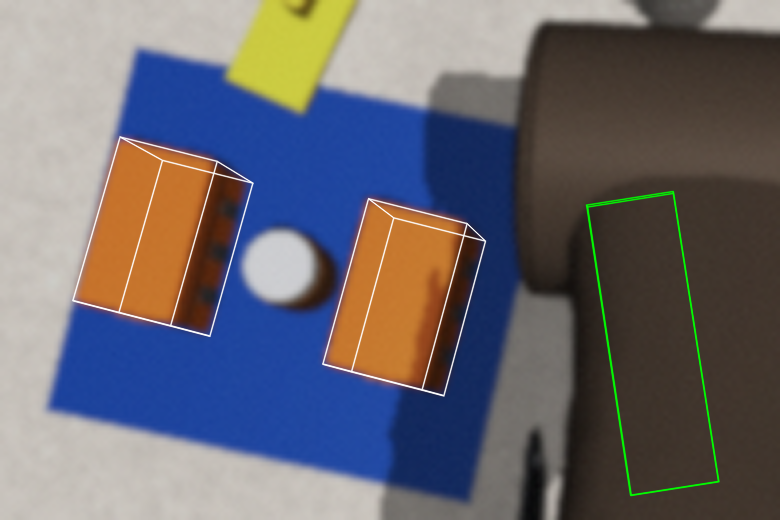

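The jar stands upright in the gap with its cap at (184.8,206.2), and the boxes are unmoved. I fit the jar's full silhouette for precision.

```bash
cat > f3.py <<'E'
from fit import *
import sys
k=sys.argv[1]
c=load(f'pics/top{k}.npz');h=hsv(c)
blue=((h[...,0]>100)&(h[...,0]<130)&(h[...,1]>110))
th=np.linspace(0,2*np.pi,60)
P=np.r_[np.c_[.025*np.cos(th),.025*np.sin(th),0*th],np.c_[.025*np.cos(th),.025*np.sin(th),0*th+.055],np.c_[.0235*np.cos(th),.0235*np.sin(th),0*th+.07]]
nb=(~blue).astype(float)
q,f=fit(P,[(c,nb,(173,193,197,221))],[.586,.244,0]);print("jar hull",np.round(q[:2],4),round(f,1))
w=((h[...,1]<60)&(h[...,2]>70)).astype(float)
B=boxpts(.11,.066,.085)
# boxes: not blue / orange, fill dark clasps
m=((h[...,0]<=30)|(h[...,2]<40)|(h[...,0]>150)|(h[...,1]<90)).astype(np.uint8);m=cv2.morphologyEx(m,cv2.MORPH_CLOSE,np.ones((3,3),np.uint8)).astype(float)
b=[]
for n,r,q0 in(("L",(125,160,180,235),[.609,.326,-.276]),("R",(192,175,240,245),[.564,.164,-.277])):
    mm=m.copy()
    if n=="L": mm[(h[...,0]<100)&(h[...,1]<90)]=0
    q,f=fit(B,[(c,mm,r)],q0);print(n,np.round(q,4),round(f,1));b.append(q)
    T=boxpts(.11,.066,0,.085);t=((h[...,2]>110)&(h[...,0]<25)&(h[...,1]>130)).astype(float)
    q,f=fit(T,[(c,t,r)],q0);print(n,"topface",np.round(q,4),round(f,1));b.append(q)
print("mid hull",(b[0]+b[2])/2,"mid top",(b[1]+b[3])/2)
E
python3 f3.py 4; sed -i 's/.top{k}.npz./pics\/top{k}.npz/' /dev/null; python3 f3.py 0 | grep -v jar
```

```text
jar hull [0.5867 0.2444] 27.9
L [ 0.61    0.3291 -0.2146] 219.9
L topface [ 0.6087  0.3243 -0.261 ] 48.3
R [ 0.5644  0.1658 -0.2518] 170.2
R topface [ 0.5639  0.1639 -0.2753] 65.4
mid hull [ 0.58720858  0.2474584  -0.2331893 ] mid top [ 0.58630904  0.24413359 -0.26815094]
L [ 0.6102  0.3296 -0.2356] 168.2
L topface [ 0.6083  0.3258 -0.2575] 65.7
R [ 0.5647  0.166  -0.2519] 92.0
R topface [ 0.5632  0.1639 -0.2624] 63.1
mid hull [ 0.5874569   0.24780696 -0.24374033] mid top [ 0.58578561  0.24483118 -0.25994281]sed: couldn't edit /dev/null: not a regular file
```

The jar at (0.5867, 0.2444) and the box midpoint at about (0.586, 0.2445) agree to 1 mm. Next, the cover.

Call:
apply_moves(
  steps=[
    [[0,0,0,0.01,0.9,0,0.6],[0,0,0,0,0.9,0,0.6],[0,0,0,0,0.9,0,0.6],[0,0,0,0,0.9,0,0.6],[0,0,0,0,0.43,0,0.6]],
  ],
)

```text
t: 14.75
tcp_pos: [0.534, 0.0089, 0.2067]
tool_rot: [-0.066, 0.998, 0.001, -0.001]
wrist_force: [0.5, -0.7, 0.4]
gripper_width: 0.604
grip_force: 0.0
```

Call:
apply_moves(
  steps=[
    [[0,0,0,0,0,-0.7,0.6],[0,0,0,0,0,-0.7,0.6],[0,0,0,0,0,-0.5,0.6],[0,0,0,0,0,-0.4,0.6],[0,0,0,0,0,0,0.6]],
  ],
)

```text
t: 15.38
tcp_pos: [0.5328, 0.006, 0.0668]
tool_rot: [-0.065, 0.998, -0.0, -0.003]
wrist_force: [-0.2, -0.4, 0.4]
gripper_width: 0.6
grip_force: 0.0
```

```bash
sed -i 's/down(2.865)/down(2.872)/; s/PL=np.array(\[.5865,.2455,0\])/PL=np.array([.5862,.245,0])/' plan.py; python3 - <<'E'
from plan import *
go(CV+[0,0,.013],RC)
E
```

```text
turn [ 0.01 -0.08 -0.01] shift [ 0.021 -0.033 -0.897] t 15.38 tcp [0.5328 0.006  0.0668] F [-0.2 -0.4  0.4] grip 0.6 0.0 q [ 0.38  0.29 -0.5  -0.   -0.78 -1.82]
```

Call:
apply_moves(
  steps=[
    [[0.01,-0.05,0,0.01,-0.03,-0.4,0.6],[0,0,0,0.01,0,-0.35,0.6],[0,0,0,0,0,-0.13,0.6],[0,0,0,0,0,0,0.6],[0,0,0,0,0,0,0.6]],
  ],
)

```text
t: 16.0
tcp_pos: [0.536, 0.0044, 0.0167]
tool_rot: [-0.065, 0.998, 0.001, 0.002]
wrist_force: [0.0, 1.0, 0.4]
gripper_width: 0.598
grip_force: 0.0
```

```bash
python3 - <<'E'
from plan import *
go(CV+[0,0,.013],RC)
E
```

```text
turn [-0.03  0.05 -0.01] shift [-0.033 -0.006 -0.062] t 16.0 tcp [0.536  0.0044 0.0167] F [0.  1.  0.4] grip 0.598 0.0 q [ 0.37  0.36 -0.55 -0.   -0.66 -1.81]
```

Call:
apply_moves(
  steps=[
    [[-0.03,0.05,0,-0.03,0,-0.05,0.6],[0,0,0,0,0,0,0.4],[0,0,0,0,0,0,0.25],[0,0,0,0,0,0,0.05],[0,0,0,0,0,0,0]],
  ],
  squeeze=30,
)

```text
t: 16.62
tcp_pos: [0.5334, 0.0041, 0.0127]
tool_rot: [-0.064, 0.998, -0.0, -0.001]
wrist_force: [-0.2, 0.7, -0.2]
gripper_width: 0.21
grip_force: 0.0
```

Call:
apply_moves(
  steps=[
    [[0,0,0,0,0,0,0],[0,0,0,0,0,0,0]],
  ],
)

```text
t: 16.88
tcp_pos: [0.5334, 0.004, 0.0127]
tool_rot: [-0.064, 0.998, -0.0, -0.001]
wrist_force: [0.6, -1.2, 0.7]
gripper_width: 0.154
grip_force: 30.0
```

```bash
python3 - <<'E'
from plan import *
go(CV+[0,0,.013],RC)
E
```

```text
turn [ 0.01 -0.02  0.  ] shift [ 0.01  -0.     0.005] t 16.88 tcp [0.5334 0.004  0.0127] F [ 0.6 -1.2  0.7] grip 0.154 30.0 q [ 0.38  0.37 -0.55  0.   -0.65 -1.82]
```

The bar is gripped at 13.6 mm. I lift, then turn and carry it over.

Call:
apply_moves(
  steps=[
    [[0,0,0,0,0,0.2,0],[0,0,0,0,0,0.6,0],[0,0,0,0,0,0.9,0],[0,0,0,0,0,0.9,0],[0,0,0,0,0,0.6,0]],
  ],
)

```text
t: 17.5
tcp_pos: [0.5336, 0.0042, 0.2081]
tool_rot: [-0.065, 0.998, 0.0, 0.001]
wrist_force: [0.7, 0.1, -3.2]
gripper_width: 0.158
grip_force: 30.0
```

Call:
apply_moves(
  steps=[
    [[0,0,0.95,0.04,0.2,0,0],[0,0,0.95,0.05,0.23,0,0],[0,0,0.95,0.05,0.23,0,0],[0,0,0.95,0.05,0.23,0,0],[0,0,0.95,0.05,0.23,0,0]],
  ],
)

```text
t: 18.12
tcp_pos: [0.5473, 0.0717, 0.205]
tool_rot: [-0.229, 0.973, -0.0, -0.001]
wrist_force: [0.1, -0.0, -2.9]
gripper_width: 0.159
grip_force: 30.0
```

Call:
apply_moves(
  steps=[
    [[0,0,0.95,0.05,0.23,0,0],[0,0,0.95,0.05,0.23,0,0],[0,0,0.95,0.05,0.23,0,0],[0,0,0.95,0.05,0.23,0,0],[0,0,0.95,0.05,0.23,0,0]],
  ],
)

```text
t: 18.75
tcp_pos: [0.5623, 0.1406, 0.205]
tool_rot: [-0.387, 0.922, -0.0, -0.001]
wrist_force: [-1.0, -0.9, -2.6]
gripper_width: 0.156
grip_force: 30.0
```

Call:
apply_moves(
  steps=[
    [[0,0,0.95,0.05,0.23,0,0],[0,0,0.95,0.05,0.23,0,0],[0,0,0.95,0.05,0.23,0,0],[0,0,0.95,0.05,0.23,0,0],[0,0,0,0,0,0,0]],
  ],
)

```text
t: 19.38
tcp_pos: [0.5744, 0.1961, 0.2047]
tool_rot: [-0.505, 0.863, -0.0, -0.001]
wrist_force: [-0.3, -0.8, -3.3]
gripper_width: 0.158
grip_force: 30.0
```

```bash
python3 - <<'E'
from plan import *
go(PL+[0,0,.12],RPL)
E
```

```text
turn [ 0.02 -0.01  3.48] shift [ 0.196  0.816 -1.412] t 19.38 tcp [0.5744 0.1961 0.2047] F [-0.3 -0.8 -3.3] grip 0.158 30.0 q [ 0.65  0.26 -0.18  0.   -1.13 -1.16]
```

Call:
apply_moves(
  steps=[
    [[0,0,0.87,0.05,0.2,0,0],[0,0,0.87,0.05,0.2,0,0],[0,0,0.87,0.05,0.2,0,0],[0,0,0.87,0.05,0.21,0,0],[0,0,0,0,0,0,0]],
  ],
)

```text
t: 20.0
tcp_pos: [0.5865, 0.2441, 0.2046]
tool_rot: [-0.605, 0.796, -0.001, -0.001]
wrist_force: [0.0, -1.1, -2.0]
gripper_width: 0.153
grip_force: 30.0
```

Call:
apply_moves(
  steps=[
    [[0,0,0,0,0,-0.6,0],[0,0,0,0,0,-0.5,0],[0,0,0,0,0,-0.2,0],[0,0,0,0,0,0,0],[0,0,0,0,0,0,0]],
  ],
)

```text
t: 20.62
tcp_pos: [0.5876, 0.2443, 0.1281]
tool_rot: [-0.605, 0.796, -0.001, 0.001]
wrist_force: [0.7, 0.2, -2.6]
gripper_width: 0.158
grip_force: 30.0
```

```bash
python3 - <<'E'
from plan import *
go(PL+[0,0,.1],RPL)
E
```

```text
turn [0.01 0.03 0.01] shift [-0.023  0.011 -0.469] t 20.62 tcp [0.5876 0.2443 0.1281] F [ 0.7  0.2 -2.6] grip 0.158 30.0 q [ 0.7   0.37 -0.21  0.   -0.99 -0.97]
```

Call:
apply_moves(
  steps=[
    [[0.01,0.03,0,-0.02,0.01,-0.25,0],[0,0,0,0,0,-0.15,0],[0,0,0,0,0,0,0],[0,0,0,0,0,0,0]],
  ],
)

```text
t: 21.12
tcp_pos: [0.5857, 0.2447, 0.1027]
tool_rot: [-0.605, 0.796, 0.0, -0.001]
wrist_force: [-0.3, -0.5, -3.1]
gripper_width: 0.157
grip_force: 30.0
```

```bash
python3 - <<'E'
from fit import *
from plan import *
go(PL+[0,0,.098],RPL)
s=snap("side","pics/side5.png");snap("top","pics/top5.png")
from ov import draw
p=arm.get_obs()["tcp_pos"];z=p[2]-.0127
B=boxpts(.11,.066,.085)
it=[(B,[.6087,.3255,-.27],(255,255,255)),(B,[.5637,.1644,-.27],(255,255,255)),(boxpts(.2,.06,.008,z),[p[0],p[1],1.301],(0,255,0))]
cv2.imwrite("pics/v5.png",draw(s,125,180,150,120,5,it))
E
```

```text
turn [ 0.02 -0.03  0.01] shift [ 0.008  0.005 -0.078] t 21.12 tcp [0.5857 0.2447 0.1027] F [-0.3 -0.5 -3.1] grip 0.157 30.0 q [ 0.7   0.4  -0.24 -0.   -0.94 -0.97]
```

View pics/v5.png

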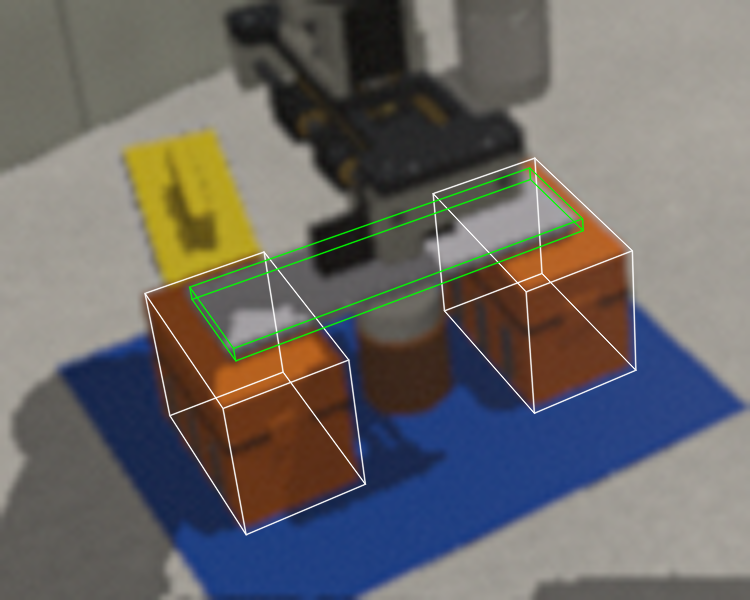

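The plate is level over both boxes, with its ends at about (195,320) and (575,210) in the crop. It matches the prediction, and the jar is upright beneath it. I lower it to contact.

Call:
apply_moves(
  steps=[
    [[0.02,-0.03,0,0.01,0,-0.04,0],[0,0,0,0,0,0,0],[0,0,0,0,0,-0.02,0],[0,0,0,0,0,0,0]],
  ],
)

```text
t: 21.72
tcp_pos: [0.5861, 0.2446, 0.099]
tool_rot: [-0.605, 0.796, 0.0, 0.0]
wrist_force: [1.1, 0.1, -3.0]
gripper_width: 0.157
grip_force: 30.0
```

Call:
apply_moves(
  steps=[
    [[0,0,0,0,0,-0.015,0],[0,0,0,0,0,0,0]],
  ],
)

```text
t: 21.98
tcp_pos: [0.5861, 0.2447, 0.0981]
tool_rot: [-0.605, 0.796, 0.0, 0.0]
wrist_force: [0.1, -0.6, -3.0]
gripper_width: 0.158
grip_force: 30.0
```

Call:
apply_moves(
  steps=[
    [[0,0,0,0,0,-0.015,0],[0,0,0,0,0,0,0]],
  ],
)

```text
t: 22.22
tcp_pos: [0.5863, 0.2447, 0.0977]
tool_rot: [-0.605, 0.796, 0.0, 0.0]
wrist_force: [-2.2, 0.3, 1.8]
gripper_width: 0.162
grip_force: 30.0
```

Call:
apply_moves(
  steps=[
    [[0,0,0,0,0,-0.005,0],[0,0,0,0,0,0,0]],
  ],
)

```text
t: 22.48
tcp_pos: [0.5863, 0.2448, 0.0977]
tool_rot: [-0.605, 0.796, 0.0, 0.0]
wrist_force: [-3.3, -1.1, 4.4]
gripper_width: 0.156
grip_force: 30.0
```

Call:
apply_moves(
  steps=[
    [[0,0,0,0,0,0,0.2],[0,0,0,0,0,0,0.3],[0,0,0,0,0,0,0.5],[0,0,0,0,0,0,0.6],[0,0,0,0,0,0,0.6]],
  ],
)

```text
t: 23.1
tcp_pos: [0.5862, 0.2447, 0.0969]
tool_rot: [-0.605, 0.796, 0.0, 0.0]
wrist_force: [-0.9, -0.3, 0.3]
gripper_width: 0.565
grip_force: 0.0
```

Call:
apply_moves(
  steps=[
    [[0,0,0,0,0,0.2,0.6],[0,0,0,0,0,0.5,0.6],[0,0,0,0,0,0.8,0.6],[0,0,0,0,0,0.6,0.6],[0,0,0,0,-0.7,0,0.6]],
  ],
)

```text
t: 23.72
tcp_pos: [0.588, 0.2048, 0.2275]
tool_rot: [-0.607, 0.795, -0.0, 0.004]
wrist_force: [-0.2, -0.2, -0.4]
gripper_width: 0.596
grip_force: 0.0
```

Call:
apply_moves(
  steps=[
    [[0,0,0,0,-0.9,0,0.6],[0,0,0,0,-0.9,0,0.6],[0,0,0,0,-0.9,0,0.6],[0,0,0,0,-0.9,0,0.6],[0,0,0,0,-0.9,0,0.6]],
  ],
)

```text
t: 24.35
tcp_pos: [0.5862, -0.069, 0.2243]
tool_rot: [-0.606, 0.796, -0.0, 0.001]
wrist_force: [1.0, -0.2, -0.3]
gripper_width: 0.598
grip_force: 0.0
```

Call:
apply_moves(
  steps=[
    [[0,0,0,0,-0.9,0,0.6],[0,0,0,0,-0.9,0,0.6],[0,0,0,0,0,0,0.6],[0,0,0,0,0,0,0.6]],
  ],
)

```text
t: 24.85
tcp_pos: [0.5861, -0.1756, 0.2235]
tool_rot: [-0.605, 0.796, 0.0, 0.0]
wrist_force: [0.2, 0.1, -0.7]
gripper_width: 0.598
grip_force: 0.0
```

```bash
python3 - <<'E'
from fit import *
T=load('pics/top0.npz')
s=snap("side","pics/side6.png");c=snap("top","pics/top6.png")
h=hsv(c);rgb=c["frame"].astype(int)
m=((h[...,1]<60)&(h[...,2]>90)).astype(np.uint8)
roi=(140,175,225,235)
m[200:225,170:200][(h[200:225,170:200,2]<60)]=1
m=cv2.morphologyEx(m,cv2.MORPH_CLOSE,np.ones((5,5),np.uint8)).astype(float);m[:,:140]=0
q,f=fit(boxpts(.2,.06,.008,.085),[(c,m,roi)],[.586,.245,1.3]);print("cover",np.round(q,4),round(f,1))
from ov import draw
B=boxpts(.11,.066,.085)
it=[(B,[.6087,.3255,-.27],(255,255,255)),(B,[.5637,.1644,-.27],(255,255,255)),(boxpts(.2,.06,.008,.085),q,(0,255,0))]
a=draw(c,120,140,135,120,3,it);b=draw(s,125,180,150,120,2.6,it)
o=np.zeros((360,797,3),np.uint8);o[:360,:405]=a;o[:b.shape[0],407:407+b.shape[1]]=b;cv2.imwrite("pics/v6.png",o)
E
```

```text
cover [0.5922 0.2662 1.304 ] 173.7
```

View pics/v6.png

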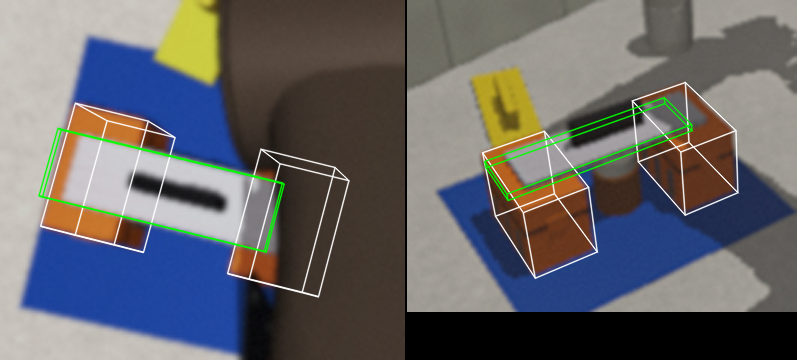

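Here the arm hides the right end of the plate in the top view, so that fit is invalid. The side crop shows the plate bridging both boxes and the jar upright at (617,190). I move aside and fit numerically.

Call:
apply_moves(
  steps=[
    [[0,0,0,-0.3,-0.9,0,0.6],[0,0,0,-0.3,-0.9,0,0.6],[0,0,0,-0.3,-0.9,0,0.6],[0,0,0,-0.3,-0.9,0,0.6],[0,0,0,0,0,0,0.6]],
  ],
)

```text
t: 25.58
tcp_pos: [0.5132, -0.3933, 0.2228]
tool_rot: [-0.604, 0.797, 0.0, -0.0]
wrist_force: [-0.0, 0.2, -0.1]
gripper_width: 0.603
grip_force: 0.0
```

```bash
python3 - <<'E'
from fit import *
c=snap("top","pics/top7.png");s=snap("side","pics/side7.png");h=hsv(c)
T=boxpts(.11,.066,0,.085)
m=((h[...,1]<60)&(h[...,2]>90)).astype(np.uint8)
g=((h[...,2]<60)&(h[...,1]<90)).astype(np.uint8); g[:,:160]=0;g[:,205:]=0
for k,roi in((1,(142,178,226,232)),):
    mm=cv2.morphologyEx(m|g,cv2.MORPH_CLOSE,np.ones((5,5),np.uint8)).astype(float)
    q,f=fit(boxpts(.2,.06,.008,.085),[(c,mm,roi)],[.586,.245,1.3]);print("cover",np.round(q,4),round(f,1),mm[178:232,142:226].sum())
q,f=fit(boxpts(.08,.014,.03,.093),[(c,g.astype(float),(160,188,206,224))],[.586,.245,1.3]);print("bar",np.round(q,4),round(f,1))
# boxes: orange + plate
om=((h[...,2]>110)&(h[...,0]<25)&(h[...,1]>130)).astype(float)
for n,r,q0 in(("L",(130,160,180,235),[.609,.326,-.276]),("R",(195,175,240,245),[.564,.164,-.277])):
    pm=hullmask(c,place(boxpts(.2,.06,.038,.085),q))<.01; pm[mm>0]=False
    pts=om*pm
    def cost(x): return (np.abs(hullmask(c,place(T,x))-om)*pm)[r[1]:r[3],r[0]:r[2]].sum()
    x=min((minimize(cost,np.array(q0),method='Nelder-Mead',options=dict(initial_simplex=np.array([q0,np.add(q0,[d,0,0]),np.add(q0,[0,d,0]),np.add(q0,[0,0,.08])]))) for d in(.008,-.008)),key=lambda r:r.fun);print(n,np.round(x.x,4),round(x.fun,1))
# side: orange change of boxes between before and after
a,b=orange(load('pics/side0.npz')),orange(s); d=np.abs(a-b); print("side diff lower box parts L",d[260:295,145:205].sum(),"R",d[240:265,205:262].sum())
E
```

```text
cover [0.5871 0.2478 1.2995] 82.1 1849.0
bar [0.5868 0.2469 1.2406] 86.9
L [ 0.6089  0.3243 -0.2603] 57.5
R [ 0.5635  0.1626 -0.266 ] 61.6
side diff lower box parts L 12.0 R 107.0
```

```bash
python3 - <<'E'
from fit import *
c=load('pics/top7.npz');f=c["frame"].astype(np.float32)
cx,cy,a=.5862,.2447,1.3009
u=np.array([np.cos(a),np.sin(a)]);v=np.array([-u[1],u[0]])
h=hsv(c)[...,1].astype(np.float32)
def prof(off,axis,z,rng):
    t=np.arange(*rng,.0005); p,q=(u,v) if axis==0 else (v,u)
    X=np.c_[cx+t*p[0]+off*q[0],cy+t*p[1]+off*q[1],z+0*t]
    P=proj(c,X).astype(np.float32); return t,cv2.remap(h,P[:,0].reshape(-1,1),P[:,1].reshape(-1,1),cv2.INTER_LINEAR).ravel()
def cross(t,s,th=100): i=np.where(np.diff(np.sign(s-th)))[0]; return [round(float(t[k])*1000,1) for k in i]
for o in(-.022,-.018,.014,.018,.022): print("plate ends off",o,cross(*prof(o,0,.093,(-.13,.13))))
for o in(-.08,-.065,.065,.08): print("plate sides at",o,cross(*prof(o,1,.093,(-.045,.045))))
for o in(-.045,-.04,.04,.045): 
    t,s=prof(o,0,.085,(-.15,.15)); hh=np.array([0]); print("box edges",o,cross(t,hsvv) if 0 else cross(t,s,150))
# box edges by hue
hue=hsv(c)[...,0].astype(np.float32); h=hue
for o in(-.047,-.042,.04,.045): print("box hue edges",o,cross(*prof(o,0,.085,(-.15,.15)),60))
E
```

```text
plate ends off -0.022 [-129.5, -125.5, -100.0, 102.5, 114.0]
plate ends off -0.018 [-130.0, -129.5, -100.0, 102.5, 113.5]
plate ends off 0.014 [-100.0, 102.5, 113.0]
plate ends off 0.018 [-100.0, 102.5, 113.0]
plate ends off 0.022 [-129.5, -100.0, 102.5, 113.0]
plate sides at -0.08 [-31.0, 31.0]
plate sides at -0.065 [-31.0, 31.0]
plate sides at 0.065 [-31.0, 31.0]
plate sides at 0.08 [-31.0, 31.0]
box edges -0.045 [-130.5, -123.5, -53.0, -48.0, 27.0, 33.5, 115.5]
box edges -0.04 [-131.0, -126.0, -53.0, -47.5, 26.0, 31.5, 115.5]
box edges 0.04 [-131.5, -126.0, -53.0, -48.0, 25.0, 30.5, 114.0]
box edges 0.045 [-131.5, -126.5, -53.5, -48.0, 25.0, 29.5, 114.0]
box hue edges -0.047 [-120.0, -50.5, 36.0, 118.5, 123.0]
box hue edges -0.042 [-126.0, -52.5, 32.0, 118.0, 124.0]
box hue edges 0.04 [-126.5, -53.0, 31.0]
box hue edges 0.045 [-128.0, -51.5, 29.5]
```

The plate is centred within about 1–3 mm of the jar and the gap, it sits square, and the arm is clear. I hand in.

```bash
python3 -c "
from workcell import arm
print(arm.finish_job())"
```

```text
the job is handed in; nothing more can be done
None
```

The jar stands upright midway between the boxes, about 1 mm off by the camera fits, and the aluminium cover lies handle up and square across both, within about 3 mm of centre; I handed the job in at about 26 s of the 56 s limit, and no verdict came back.

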